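# Crack the stuck lid of the pickle tank and hold it ajar

### The arm

A 6-joint arm with a two-finger parallel gripper is mounted at the origin on the work surface. World frame = base frame: x ahead of the robot, y to its left, z up, the work surface at z = 0. Lengths are in mm, angles in rad, forces in N, time in s.
With the tool pointing down it reaches from about 350 to 850 mm from the base axis. Payload 8.1 kg.
Tool frame: the origin (TCP) lies between the finger pads, 19 mm behind the fingertips; this is the grasp point; z points along the fingers, y is the line along which they close (so a half turn about z gives the same grasp; the last joint's range is limited). The gripper opens to 93 mm and grips with 3 to 60 N. Pads are 15 mm wide; open, the fingers measure 128 mm over their backs; the gripper's body (75 mm by 188 mm) begins 65 mm behind the grasp point.
Start: joints at [1.119, 0.13, 1.488, -0, 1.523, -0.085], TCP at [215.157, 560.101, 237.435] pointing down, gripper open.
Joint ranges: [-2.96, 2.96], [-0.89, 2.26], [0.02, 2.5], [-1.34, 4.48], [0, 2.73], [-2.66, 2.66]. Speed limits (rad/s): [2.39, 2.39, 2.79, 3.14, 3.14, 3.14].

### API

Orientations are given as a rotation vector (axis times angle).
In Python, from station import observe, camera, close_job, silhouettes, tip_of gives the robot as it stands.
- The arm moves only by the tool drive_tool, never from a script. Its arguments are lists of equal length, an entry for each row: "angular": the turn, a rotation vector about the world's x, y, z in rad, a list of three; "offset": the shift along the world's x, y, z in mm, a list of three; "jaw": the opening, from -1 (shut) to 1 (fully open). A call has 1 to 5 rows; each row shifts and turns the commanded pose from where the row before left it; what a row does not reach is not made up. A row lasts 1/12 s, in which the tool goes at most 41.7 mm and 7.16 degrees, less where a joint would pass 70% of its speed; a pose out of reach is approached as far as the arm can. A call with a gripper value outside its range is refused whole. The fingers move at their own pace and stop on an object; "grip_force" is the grip in N (left out, the last holds). Time passes only in rows, so rows that do not move let the fingers close. It gives the time, the measured TCP pose, the force, the opening and the grip force at its end, in the units of the state.
- observe(): the state, without advancing time (a new reading comes with each control period).
- camera(name): name is "scene" or "top" or "wrist"; returns a dict with "pixels" (384x512x3 uint8, blue, green, red), "range_z" (384x512 float32, mm along the optical axis (not along the pixel's ray), 0 where there is no reading), "fx", "fy", "cx", "cy" (pixels), "dist" ([k1, k2, p1, p2, k3] as OpenCV has them; the pictures are not rectified), "T" (4x4, takes a point from camera to world coordinates). Camera axes: x right, y down, z forward; pixel columns grow to the right and rows downward; lengths in mm; the calibration is good to about 2 mm. A picture is of the moment at which its call begins.
- close_job(): hands the job in; it is judged then, once.
Trained networks look in the newest picture that a camera, given by its name, has taken for a name from the list of things; names that differ only in an ending like _2 or _b are one class to them, and where a whole thing is asked for, a point or a joint stands for the part that bears it (a point fixed in the world has none). Each returns a list of dicts, best first, with "confidence" (0 to 1); they miss things now and then, are a little off and sometimes report something else, mostly with a low value. They report only what shows in the picture. A call takes as long as a camera call. They do not tell look-alikes from the thing itself.
- silhouettes(camera, label): "region" (384x512 bool, what is visible of it) and "at" ([row, column] as shares, 0 to 1, of the picture: columns of its width, rows of its height, amid what is visible of it).
- tip_of(camera, label): "at" ([row, column] as shares, 0 to 1, of the picture: columns of its width, rows of its height: a listed point, or the origin of a listed thing).
The state is a dict: "clock": time; "joint_pos": joint angles; "joint_vel": joint speeds; "tau": joint torques, N m; "ee_pos": TCP position; "eef_rot": TCP orientation; "ft_force": force on the tool from outside, world axes, zero at the start; "torque": the same for the moment, N m; "grip_width": opening from 0.0 (shut) to 1.0 (fully open); "gripper_force": force on a finger pad.
Only numpy, scipy, OpenCV 4.12 (cv2) and the standard library are available. Lean on these libraries where they do the work, as an engineer would, in place of code of your own. Each camera call takes 0.05 s, during which the arm holds its last target. There are 200 camera calls.

### The job

The jeweller's pickle tank has cooled and its lid has stuck down on the seal. First take the dial thermometer from the wooden tool block, lower it by hand (not dropped) stem-down and fully home into the brass guide tube on the tank's deck and let go of it; then, by its bar handle, pull the lid free of the sticky seal without letting it fly open, and hold it ajar with a gap of about 3 cm at its front edge so that the fumes can clear. Finish while still holding the lid there by the handle, with the thermometer upright in its tube and everything else left where it stands.

Things in the scene. Friction and masses are not known exactly. Their poses are not given: they have to be found in the camera images.
- tank: heated pickle tank fixed to the bench: steel housing 240 (x) x 260 (y) x 130 mm tall with a grey deck on top. Origin at the centre of its underside; x points from its front panel (robot's side) to its back, y to the left seen from the robot, z up. The white lid covers the left (+y) part of the deck, the brass guide tube stands on the right
- well_mouth (a point): centre of the mouth of the brass guide tube, 140 mm above the bench (10 mm above the deck), at (-45, -92.5) mm in the tank's frame; axes as the tank's. The bore is 11 mm across and 45 mm deep, upright and open below, with a flared mouth that is 20 mm across inside and 26 mm outside
- thermometer: dial thermometer standing in a bore of the tool block, about 90 g: steel dial case 50 mm across, 16 mm thick, white face up; collar 26 mm across under it; straight 8 mm stem, 85 mm long, tapered at the tip. Origin at the stem's tip, z up the stem: collar at z = 85 to 97 mm, case at 97 to 113 mm (grip across the case at z = 105 mm)
- thermometer_shoulder (a point): centre of the collar's underside, 85 mm above the stem's tip; it rests on the mouth of the guide tube when the thermometer is home
- tool_block: wooden tool block fixed to the bench, 60 (x) x 215 (y) x 45 mm tall; three bores of 11 mm diameter, 40 mm deep, at y = -75, 0 and 75 mm of its frame, each with a tool standing on the bore's floor 5 mm above the bench; the thermometer may be in any of them. Origin at the centre of its underside
- lid_angle (a joint): opening angle of the lid, rad: 0 shut, growing as its front edge rises; 0.154 is a gap of 30 mm at the front edge. The seal holds until about 14 to 17 N of upward pull at the bar, then gives way and is clear by 0.06 rad; from there only the lid's weight (2 to 3.5 N at the bar) is left. Let go, the freed lid sinks back to 0.03 to 0.06 rad, onto the seal
- lid_hinge (a point): point on the hinge axis at the back of the lid, in the middle of the lid's width, 139 mm above the bench; the axis lies level along the tank's y
- lid_bar (a point): middle of the handle's bar; with the lid shut it is 184 mm above the bench, 160 mm in front of the hinge axis and 45 mm above it, with 34 mm of free height between bar and lid for the fingers
- needle_file: needle file standing in the tool block, pear-shaped light wooden handle 28 mm wide on an 8 mm stem, 126 mm tall overall; bystander; origin at the centre of its underside
- burnisher: burnisher standing in the tool block, slender dark wooden handle 16 mm wide on an 8 mm stem, 134 mm tall overall; bystander; origin at the centre of its underside
- charcoal_block: black charcoal soldering block 55 x 95 x 28 mm lying on the bench; bystander; origin at the centre of its underside
- honeycomb_block: pale ceramic honeycomb soldering block 70 x 70 x 18 mm; bystander; origin at the centre of its underside
- flux_jar: small white jar with a snap lid, 66 mm across, 62 mm tall; bystander; origin at the centre of its underside
- brush_cup: white plastic cup 72 mm across and 85 mm tall with four brushes, 145 mm tall overall; bystander; origin at the centre of its underside
- tweezers: steel tweezers 155 mm long lying on the bench; bystander; origin at the centre of its underside
- wire_spool: small brass spool 44 mm across, 28 mm tall; bystander; origin at the centre of its underside
- lid: the lid with its handle: white plastic plate 187 (x) x 172 (y) x 10 mm, its front edge 195 mm in front of the hinge axis, with a steel bar handle near the front: round bar of 12 mm diameter, 96 mm long, along the tank's y axis, on two 10 mm posts set 84 mm apart. Origin on the hinge axis (at lid_hinge), axes as the tank's when shut; turns with the lid. About 0.4 kg
There are look-alikes about, which are no part of the job. What is shaped like the thermometer but blue or green is not meant.

How it is judged (in metres and radians):
On the way, in this order (a step that is already met when the one before it is completed fails the run):
1. the thermometer is lowered home into the guide tube while still held (collar within 6 mm of the tube's mouth), the lid still shut (z of thermometer_shoulder in the frame of well_mouth below 0.006 m and horizontal distance between thermometer_shoulder and well_mouth below 0.005 m and contact force between the fingers and thermometer above 0.5 N and value of joint lid_angle below 0.02 rad), for 0.05 s.
2. the thermometer is let go and sits home, the lid still shut (z of thermometer_shoulder in the frame of well_mouth below 0.004 m and horizontal distance between thermometer_shoulder and well_mouth below 0.004 m and angle between thermometer's own z axis and vertical below 0.1 rad and contact force between the fingers and thermometer below 0.05 N and value of joint lid_angle below 0.02 rad), for 0.2 s.
3. the lid has broken free of its seal, pulled by the handle (value of joint lid_angle above 0.08 rad and contact force between the fingers and lid above 1 N and distance between the grasp point and lid_bar below 0.05 m), for 0.1 s.
At the end, for the whole second after the job is handed in: The gripper holds the lid (over 1 N, TCP within 5 cm of the bar's middle), at rest, open 0.10 to 0.23 rad (2 to 4.5 cm at the front edge); the thermometer stands released in the tube, collar within 4 mm of the mouth in height and sideways, stem within 0.1 rad of upright (value of joint lid_angle between 0.1 and 0.23 rad and velocity of joint lid_angle between -0.05 and 0.05 rad/s and z of thermometer_shoulder in the frame of well_mouth below 0.004 m and horizontal distance between thermometer_shoulder and well_mouth below 0.004 m and angle between thermometer's own z axis and vertical below 0.1 rad and contact force between the fingers and thermometer below 0.05 N and contact force between the fingers and lid above 1 N and distance between the grasp point and lid_bar below 0.05 m); the arm keeps its last pose, push and grip.
It fails at once if the lid flies open (more than 0.40 rad, about 8 cm at the front edge) (value of joint lid_angle above 0.4 rad).
It fails at once if the thermometer is tipped over (more than 0.6 rad from upright) (angle between thermometer's own z axis and vertical above 0.6 rad).
It fails at once if a bystander is moved by more than 2 cm (distance of any of needle_file, burnisher, charcoal_block, honeycomb_block, flux_jar, brush_cup, tweezers, wire_spool from where it was at the start of the episode above 0.02 m).
It also fails if it takes over 56 s, if anything falls off the work surface, if the arm or the gripper's body presses on something with over 40 N, if the wrist force passes 120 N, or if a joint passes its speed limit or range.

## Working session

There is one attempt and no reset: what is moved stays moved. The work goes in short steps, Python scripts to look and compute and a tool call to move; the robot and the scene stay as the last step left them, time stands still between calls to the robot, and variables do not carry over. Pictures are saved under pics/ and viewed, at most 10 in all, crops included, and the job is handed in when it is done.

Besides the shell and the picture viewer there is one more tool, called after "Call:" as name(argument=value, ...), one argument or row to a line, values as JSON. drive_tool: Moves the arm, as the interface text tells. Its arguments: {"type":"object","properties":{"angular":{"type":"array","items":{"type":"array","items":{"type":"number"}}},"offset":{"type":"array","items":{"type":"array","items":{"type":"number"}}},"jaw":{"type":"array","items":{"type":"number"}},"grip_force":{"type":"number"}},"required":["angular","offset","jaw"]}

```bash
mkdir -p pics; cat > h.py <<'E'
import numpy as np, cv2
from station import observe, camera, close_job, silhouettes, tip_of
def ray(c,u,v):
    K=np.array([[c['fx'],0,c['cx']],[0,c['fy'],c['cy']],[0,0,1]])
    p=cv2.undistortPoints(np.array([[[u,v]]],float),K,np.array(c['dist'],float))[0,0]
    return np.array([p[0],p[1],1.])
def at_z(c,u,v,z):
    T=np.array(c['T']); d=T[:3,:3]@ray(c,u,v); o=T[:3,3]
    return o+d*(z-o[2])/d[2]
def at_depth(c,u,v,r=1):
    u0,v0=int(round(u)),int(round(v)); w=c['range_z'][v0-r:v0+r+1,u0-r:u0+r+1]; w=w[w>0]
    T=np.array(c['T']); return T[:3,:3]@(ray(c,u,v)*np.median(w))+T[:3,3]
E
python3 - <<'E'
from h import *
s=observe(); print(s)
a=camera('scene'); 
b=camera('top')
cv2.imwrite('pics/1.png',np.vstack([a['pixels'],b['pixels']])[:, :] if 0 else cv2.resize(np.hstack([a['pixels'],b['pixels']]),(800,300)))
cv2.imwrite('pics/top.png',cv2.resize(b['pixels'],(800,600),interpolation=cv2.INTER_CUBIC))
for n in ['thermometer','tool_block','well_mouth','lid_bar','lid_hinge','thermometer_shoulder','tank','needle_file','burnisher','brush_cup','flux_jar']:
    for k in ('top','scene'):
        c=b if k=='top' else a
        for d in tip_of(k,n)[:3]:
            v,u=d['at'][0]*384,d['at'][1]*512
            try:p=at_depth(c,u,v).round(0)
            except Exception as e:p=None
            print(n,k,round(d['confidence'],2),round(u),round(v),p)
E
```

```text
{'clock': 0.0, 'joint_pos': array([ 1.11859836e+00,  1.31140411e-01,  1.48929733e+00, -8.27500918e-07,
        1.52296896e+00, -8.54177407e-02]), 'joint_vel': array([ 0.00032394, -0.00058424, -0.00101892, -0.0011091 ,  0.00106169,
       -0.00036527]), 'tau': array([-1.06325533e-04, -5.59855735e+01, -4.91765714e+01,  7.66062713e-02,
        3.59174155e-02, -1.10802259e-04]), 'ee_pos': array([214.92251445, 559.61478597, 236.3898894 ]), 'eef_rot': array([-5.72825026e-01, -3.08843755e+00,  2.74708882e-03]), 'ft_force': array([0.30404875, 0.12417665, 0.18619624]), 'torque': array([-0.00019361,  0.01833794, -0.00575891]), 'gripper_force': 0.0, 'grip_width': 1.0036384227632569}
thermometer top 0.59 361 167 [ 621. -413.    1.]
thermometer top 0.52 334 228 [ 434. -326.   -1.]
thermometer top 0.5 334 192 [ 539. -318.   47.]
thermometer scene 0.66 118 316 [ 635. -425.   -0.]
tool_block top 0.63 316 197 [ 527. -265.   45.]
tool_block scene 0.85 183 261 [ 565. -266.   39.]
well_mouth top 0.93 197 202 [507.  71. 134.]
well_mouth scene 0.95 311 180 [503.  80. 138.]
lid_bar top 0.49 313 196 [ 528. 
[... 395 characters left out ...]
40. -329.  120.]
thermometer_shoulder scene 0.66 137 216 [ 454. -341.  106.]
thermometer_shoulder scene 0.59 144 246 [ 570. -342.  114.]
thermometer_shoulder scene 0.58 114 284 [ 651. -414.  112.]
tank top 0.84 174 187 [548. 132. 144.]
tank top 0.67 355 260 [ 340. -382.   18.]
tank scene 0.63 344 232 [683.  74. 118.]
needle_file top 0.64 355 260 [ 340. -383.   18.]
needle_file top 0.4 289 199 [ 522. -185.   45.]
needle_file top 0.28 295 256 [ 354. -202.   28.]
burnisher top 0.4 313 197 [ 526. -257.   46.]
brush_cup top 0.92 322 137 [ 715. -296.    5.]
brush_cup scene 0.72 187 328 [ 749. -301.   45.]
flux_jar top 0.56 287 123 [ 741. -182.   63.]
flux_jar scene 0.58 248 328 [ 787. -191.   39.]
```

View pics/top.png

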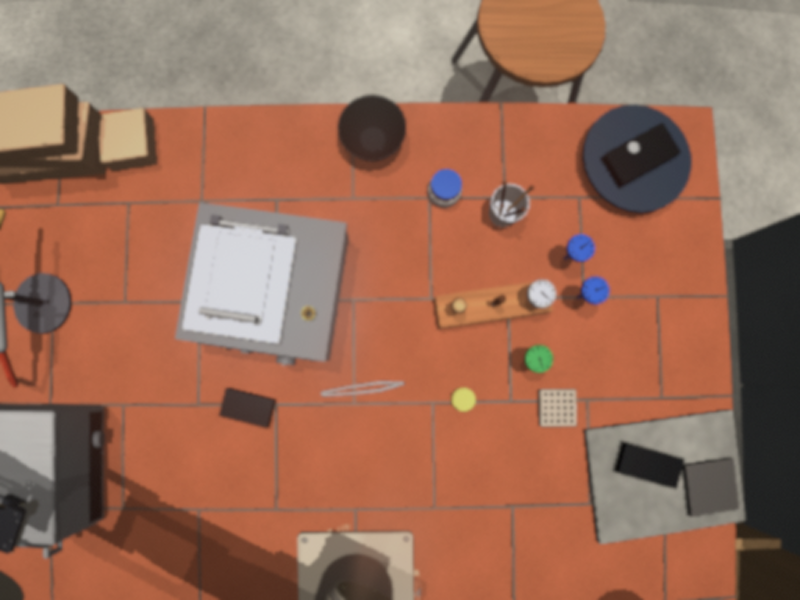

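View pics/1.png

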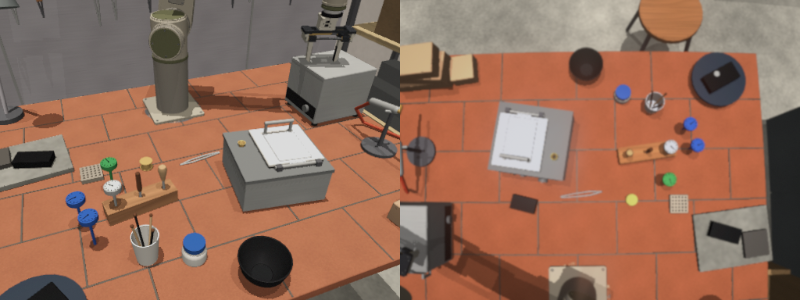

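The white-faced dial is the one in the block, at about (542,294) in the enlarged top view. The look-alikes are blue at (581,248) and (595,290), and green at (539,358), all standing outside the block. I'll confirm with one crop and measure.

```bash
python3 - <<'E'
from h import *
b=camera('top'); im=b['pixels']
cv2.imwrite('pics/2.png',cv2.resize(im[140:250,270:400],(780,660)[:2] if 0 else (700,592),interpolation=cv2.INTER_CUBIC))
hsv=cv2.cvtColor(im,cv2.COLOR_BGR2HSV)
m=((hsv[...,1]<60)&(hsv[...,2]>140)).astype(np.uint8); w=np.zeros_like(m); w[170:210,330:368]=1; m&=w
n,l,st,ce=cv2.connectedComponentsWithStats(m)
for i in range(1,n): print('white',st[i],ce[i],at_z(b,*ce[i],118).round(1))
# blue/green
m=(((hsv[...,0]>100)&(hsv[...,0]<130)&(hsv[...,1]>120))|((hsv[...,0]>45)&(hsv[...,0]<80)&(hsv[...,1]>120))).astype(np.uint8)
n,l,st,ce=cv2.connectedComponentsWithStats(m)
for i in range(1,n):
  if st[i][4]>60: print('col',st[i],at_z(b,*ce[i],113).round(0))
s=silhouettes('top','tool_block'); 
if s:
  r=s[0]['region'].astype(np.uint8); rc=cv2.minAreaRect(cv2.findNonZero(r)); print(rc,[at_z(b,*p,45).round(0) for p in cv2.boxPoints(rc)])
# lid yaw: white lid mask with depth
s=silhouettes('top','lid')
for d in s[:2]:
  r=d['region'].astype(np.uint8); rc=cv2.minAreaRect(cv2.findNonZero(r)); print('lid',d['confidence'],rc,[at_z(b,*p,144).round(0) for p in cv2.boxPoints(rc)])
# deck by depth
T=np.array(b['T']); print('cam',T[:3,3].round(0))
v,u=np.mgrid[130:250,90:250]; z=b['range_z'][130:250,90:250]
K=np.array([[b['fx'],0,b['cx']],[0,b['fy'],b['cy']],[0,0,1]])
p=cv2.undistortPoints(np.stack([u.ravel(),v.ravel()],1).astype(float)[:,None],K,np.array(b['dist'],float))[:,0]
P=(T[:3,:3]@(np.c_[p,np.ones(len(p))]*z.ravel()[:,None]).T).T+T[:3,3]
Q=P[(P[:,2]>120)&(P[:,2]<200)][:,:2].astype(np.float32); rc=cv2.minAreaRect(Q); print('deck',rc)
Q=P[(P[:,2]>170)&(P[:,2]<200)]; print('bar',len(Q),Q.mean(0) if len(Q) else 0, cv2.minAreaRect(Q[:,:2].astype(np.float32)) if len(Q)>3 else 0)
# brass
m=((hsv[...,0]>15)&(hsv[...,0]<35)&(hsv[...,1]>90)).astype(np.uint8); w=np.zeros_like(m); w[190:212,185:212]=1; m&=w
n,l,st,ce=cv2.connectedComponentsWithStats(m)
for i in range(1,n): print('brass',st[i],ce[i],at_z(b,*ce[i],140).round(1))
E
```

```text
white [338 179  18  18 246] [346.53658537 187.47154472] [ 544.2 -339.2  118. ]
col [277 109  17  18 245] [ 744. -174.  113.]
col [364 151  16  16 199] [ 626. -414.  113.]
col [373 178  16  16 203] [ 550. -437.  113.]
col [337 223  15  14 155] [ 429. -330.  113.]
((315.13409423828125, 193.99087524414062), (21.419261932373047, 74.64789581298828), 81.7028579711914) [array([ 551., -150.,   45.]), array([ 581., -369.,   45.]), array([ 518., -376.,   45.]), array([ 489., -158.,   45.])]
lid 0.86 ((153.33773803710938, 179.006103515625), (63.47005081176758, 73.21507263183594), 9.162346839904785) [array([487., 289., 144.]), array([685., 261., 144.]), array([654.,  88., 144.]), array([458., 118., 144.])]
cam [ 411.  -68. 1265.]
deck ((571.97900390625, 156.17327880859375), (266.9277648925781, 246.1781005859375), 80.92451477050781)
bar 171 [508.00385446 198.05336511 188.8489725 ] ((508.272705078125, 198.9377899169922), (95.51782989501953, 11.91116714477539), 80.60921478271484)
brass [194 197   7   7  40] [196.9   200.025] [512.2  70.5 140. ]
```

View pics/2.png

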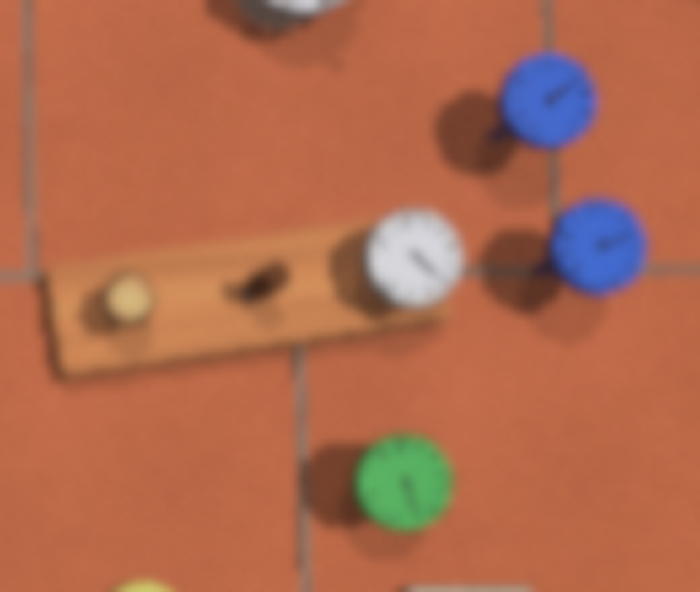

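The crop confirms it: the white dial at (415,258), in the block's right bore, is the thermometer. The blue and green ones stand outside the block. I'll move above it with the jaws closing along the tank's x.

Call:
drive_tool(
  angular=[
    [0,0,-0.115],
    [0,0,-0.115],
    [0,0,-0.115],
    [0,0,-0.115],
    [0,0,-0.115],
  ],
  offset=[
    [13,-36,6],
    [13,-36,6],
    [13,-36,6],
    [13,-36,6],
    [13,-36,6],
  ],
  jaw=[1,1,1,1,1],
  grip_force=15,
)

```text
clock: 1.77
ee_pos: [280.3, 378.6, 267.6]
eef_rot: [1.432, 2.796, 0.0]
ft_force: [0.6, -0.1, -1.1]
grip_width: 1.005
gripper_force: 0.0
```

Call:
drive_tool(
  angular=[
    [0,0,-0.115],
    [0,0,-0.115],
    [0,0,-0.115],
    [0,0,-0.115],
    [0,0,-0.115],
  ],
  offset=[
    [13,-36,0],
    [13,-36,0],
    [13,-36,0],
    [13,-36,0],
    [13,-36,0],
  ],
  jaw=[1,1,1,1,1],
)

```text
clock: 2.18
ee_pos: [345.3, 198.5, 267.7]
eef_rot: [2.166, 2.275, 0.002]
ft_force: [0.9, -0.5, -0.1]
grip_width: 1.001
gripper_force: 0.0
```

Call:
drive_tool(
  angular=[
    [0,0,-0.11],
    [0,0,-0.11],
    [0,0,0],
    [0,0,0],
    [0,0,0],
  ],
  offset=[
    [13,-36,0],
    [13,-36,0],
    [13,-36,0],
    [13,-36,0],
    [13,-36,0],
  ],
  jaw=[1,1,1,1,1],
)

```text
clock: 2.6
ee_pos: [410.4, 18.2, 267.9]
eef_rot: [2.397, 2.029, 0.002]
ft_force: [1.2, 1.3, 0.1]
grip_width: 0.999
gripper_force: 0.0
```

Call:
drive_tool(
  angular=[
    [0,0,0],
    [0,0,0],
    [0,0,0],
    [0,0,0],
    [0,0,0],
  ],
  offset=[
    [13,-36,0],
    [13,-36,0],
    [13,-36,0],
    [13,-36,0],
    [13,-36,0],
  ],
  jaw=[1,1,1,1,1],
)

```text
clock: 3.02
ee_pos: [475.4, -162.0, 267.6]
eef_rot: [2.398, 2.029, 0.001]
ft_force: [0.9, 0.3, -0.7]
grip_width: 1.003
gripper_force: 0.0
```

Call:
drive_tool(
  angular=[
    [0,0,0],
    [0,0,0],
    [0,0,0],
    [0,0,0],
    [0,0,0],
  ],
  offset=[
    [13,-36,0],
    [13,-36,0],
    [13,-36,0],
    [0,0,0],
    [0,0,0],
  ],
  jaw=[1,1,1,1,1],
)

```text
clock: 3.43
ee_pos: [513.9, -269.5, 266.1]
eef_rot: [-2.399, -2.025, 0.001]
ft_force: [-0.1, 0.7, 0.2]
grip_width: 0.998
gripper_force: 0.0
```

```bash
cat > dial.py <<'E'
from h import *
c=camera('wrist'); im=c['pixels']; s=observe(); print(s['ee_pos'].round(1))
cv2.imwrite('pics/3.png',im)
hsv=cv2.cvtColor(im,cv2.COLOR_BGR2HSV)
m=((hsv[...,1]<60)&(hsv[...,2]>140)).astype(np.uint8)
n,l,st,ce=cv2.connectedComponentsWithStats(m)
for i in range(1,n):
  if st[i][4]>300: print('white',st[i],at_z(c,*(st[i][:2]+st[i][2:4]/2-0.5),118).round(1),at_depth(c,*ce[i],3).round(1))
for d in silhouettes('wrist','thermometer')[:3]:
  P=cv2.minEnclosingCircle(cv2.findNonZero(d['region'].astype(np.uint8))); print(d['confidence'],P,at_z(c,*P[0],118).round(1))
E
python3 dial.py
```

```text
[ 513.9 -268.2  266.7]
white [412 129  63  65 387] [ 698.  -281.5  118. ] [ 742.3 -303.8   15.9]
white [ 271  218   47   42 1372] [ 545.  -338.5  118. ] [ 545.3 -338.3  119.1]
0.78 ((308.07958984375, 282.9453430175781), 24.17909049987793) [ 553.2 -393.9  118. ]
0.72 ((190.0, 237.0), 31.384809494018555) [ 439.6 -318.9  118. ]
0.67 ((292.59228515625, 233.97457885742188), 25.593128204345703) [ 544.2 -333.1  118. ]
```

View pics/3.png

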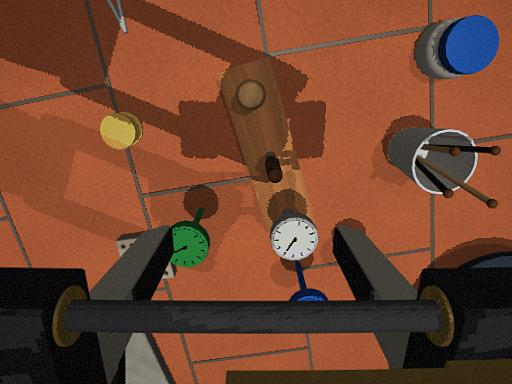

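The white dial is at (294,238), world (545,−338).

Call:
drive_tool(
  angular=[
    [0,0,0],
    [0,0,0],
    [0,0,0],
    [0,0,0],
    [0,0,0],
  ],
  offset=[
    [15.5,-35,0],
    [15.5,-35,0],
    [0,0,-30],
    [0,0,-30],
    [0,0,0],
  ],
  jaw=[1,1,1,1,1],
)

```text
clock: 3.95
ee_pos: [542.8, -335.0, 201.0]
eef_rot: [-2.39, -2.025, 0.003]
ft_force: [-1.9, 1.1, -1.8]
grip_width: 0.999
gripper_force: 0.0
```

```bash
python3 dial.py
```

```text
[ 543.4 -335.2  204. ]
white [414  64  82  89 842] [ 697.  -287.1  118. ] [ 744.1 -298.    15.2]
white [234 182  48  15 427] [ 547.7 -324.2  118. ] [ 546.9 -324.3  118.9]
white [ 54 216  61  53 862] [ 400.1 -346.   118. ] [ 328.6 -390.7   18.3]
0.86 ((354.38482666015625, 253.98912048339844), 38.26305389404297) [ 617. -392.  118.]
0.78 ((256.6501159667969, 204.3729248046875), 32.26445388793945) [ 545.  -336.4  118. ]
0.6 ((125.5, 205.5), 42.714263916015625) [ 443.4 -320.7  118. ]
```

Call:
drive_tool(
  angular=[
    [0,0,0],
    [0,0,0],
    [0,0,0],
    [0,0,0],
    [0,0,0],
  ],
  offset=[
    [1,-2,-25],
    [0,0,-25],
    [0,0,-25],
    [0,0,-21],
    [0,0,0],
  ],
  jaw=[1,1,1,1,1],
)

```text
clock: 4.47
ee_pos: [545.0, -337.9, 109.5]
eef_rot: [-2.394, -2.029, 0.001]
ft_force: [-0.6, -0.1, -1.3]
grip_width: 1.004
gripper_force: 0.0
```

Call:
drive_tool(
  angular=[
    [0,0,0],
    [0,0,0],
  ],
  offset=[
    [0,0,0],
    [0,0,0],
  ],
  jaw=[1,1],
)

```text
clock: 4.63
ee_pos: [547.7, -340.4, 115.1]
eef_rot: [2.394, 2.028, 0.002]
ft_force: [-0.1, 0.6, 0.1]
grip_width: 0.998
gripper_force: 0.0
```

Call:
drive_tool(
  angular=[
    [0,0,0],
    [0,0,0],
  ],
  offset=[
    [0,0,0],
    [0,0,0],
  ],
  jaw=[1,1],
)

```text
clock: 4.8
ee_pos: [547.5, -340.7, 114.3]
eef_rot: [2.395, 2.027, 0.001]
ft_force: [0.4, 0.5, 0.2]
grip_width: 1.0
gripper_force: 0.0
```

Call:
drive_tool(
  angular=[
    [0,0,0],
    [0,0,0],
  ],
  offset=[
    [0,0,0],
    [0,0,0],
  ],
  jaw=[1,1],
)

```text
clock: 4.97
ee_pos: [546.5, -340.2, 112.4]
eef_rot: [2.397, 2.029, 0.0]
ft_force: [-0.1, -0.9, 0.1]
grip_width: 1.001
gripper_force: 0.0
```

Call:
drive_tool(
  angular=[
    [0,0,0],
    [0,0,0],
    [0,0,0],
    [0,0,0],
    [0,0,0],
  ],
  offset=[
    [-1,1.5,-2],
    [0,0,0],
    [0,0,0],
    [0,0,0],
    [0,0,0],
  ],
  jaw=[1,0.4,0,-0.5,-1],
  grip_force=15,
)

```text
clock: 5.38
ee_pos: [545.1, -338.4, 109.3]
eef_rot: [-2.398, -2.029, 0.0]
ft_force: [0.3, -0.5, -0.3]
grip_width: 0.759
gripper_force: 0.0
```

Call:
drive_tool(
  angular=[
    [0,0,0],
    [0,0,0],
    [0,0,0],
  ],
  offset=[
    [0,0,0],
    [0,0,0],
    [0,0,0],
  ],
  jaw=[-1,-1,-1],
)

```text
clock: 5.63
ee_pos: [545.2, -338.4, 109.4]
eef_rot: [-2.398, -2.03, 0.0]
ft_force: [-0.2, -0.3, 0.2]
grip_width: 0.549
gripper_force: 0.0
```

Call:
drive_tool(
  angular=[
    [0,0,0],
    [0,0,0],
    [0,0,0],
  ],
  offset=[
    [0,0,0],
    [0,0,0],
    [0,0,0],
  ],
  jaw=[-1,-1,-1],
)

```text
clock: 5.88
ee_pos: [545.2, -338.4, 109.4]
eef_rot: [-2.398, -2.03, 0.0]
ft_force: [0.4, -0.6, -0.7]
grip_width: 0.532
gripper_force: 15.0
```

Call:
drive_tool(
  angular=[
    [0,0,0],
    [0,0,0],
    [0,0,0],
    [0,0,0],
    [0,0,0],
  ],
  offset=[
    [0,0,5],
    [0,0,12],
    [0,0,15],
    [0,0,20],
    [0,0,20],
  ],
  jaw=[-1,-1,-1,-1,-1],
)

```text
clock: 6.3
ee_pos: [545.0, -338.3, 182.9]
eef_rot: [-2.398, -2.029, 0.0]
ft_force: [0.6, 1.3, -0.9]
grip_width: 0.536
gripper_force: 15.0
```

Call:
drive_tool(
  angular=[
    [0,0,0],
    [0,0,0],
    [0,0,0],
    [0,0,0],
    [0,0,0],
  ],
  offset=[
    [0,0,25],
    [0,0,25],
    [0,0,25],
    [0,0,20],
    [0,0,0],
  ],
  jaw=[-1,-1,-1,-1,-1],
)

```text
clock: 6.72
ee_pos: [546.9, -339.7, 284.0]
eef_rot: [2.391, 2.024, 0.004]
ft_force: [0.3, -0.3, -0.4]
grip_width: 0.536
gripper_force: 15.0
```

Call:
drive_tool(
  angular=[
    [0,0,0],
    [0,0,0],
    [0,0,0],
    [0,0,0],
    [0,0,0],
  ],
  offset=[
    [-3,20,0],
    [-3,35,0],
    [-3,37,0],
    [-3,37,0],
    [-3,37,0],
  ],
  jaw=[-1,-1,-1,-1,-1],
)

```text
clock: 7.13
ee_pos: [529.4, -170.9, 275.8]
eef_rot: [-2.398, -2.028, 0.0]
ft_force: [0.9, 0.4, -0.1]
grip_width: 0.536
gripper_force: 15.0
```

Call:
drive_tool(
  angular=[
    [0,0,0],
    [0,0,0],
    [0,0,0],
    [0,0,0],
    [0,0,0],
  ],
  offset=[
    [-3,37,0],
    [-3,37,0],
    [-3,37,0],
    [-3,37,0],
    [-3,30,0],
  ],
  jaw=[-1,-1,-1,-1,-1],
)

```text
clock: 7.55
ee_pos: [514.3, 8.0, 276.2]
eef_rot: [-2.397, -2.03, -0.0]
ft_force: [0.7, 0.4, -0.4]
grip_width: 0.531
gripper_force: 15.0
```

Call:
drive_tool(
  angular=[
    [0,0,0],
    [0,0,0],
    [0,0,0],
    [0,0,0],
    [0,0,0],
  ],
  offset=[
    [-3,20,0],
    [0,10,0],
    [0,0,0],
    [0,0,0],
    [0,0,0],
  ],
  jaw=[-1,-1,-1,-1,-1],
)

```text
clock: 7.97
ee_pos: [512.3, 34.4, 276.2]
eef_rot: [2.399, 2.028, -0.001]
ft_force: [0.4, -1.2, -1.0]
grip_width: 0.533
gripper_force: 15.0
```

```bash
cat > well.py <<'E'
import sys
from h import *
c=camera('wrist'); im=c['pixels']; s=observe(); print(s['ee_pos'].round(1),s['eef_rot'].round(3),s['ft_force'].round(1))
cv2.imwrite('pics/%s.png'%sys.argv[1],im)
hsv=cv2.cvtColor(im,cv2.COLOR_BGR2HSV)
m=((hsv[...,0]>15)&(hsv[...,0]<35)&(hsv[...,1]>90)).astype(np.uint8)
n,l,st,ce=cv2.connectedComponentsWithStats(m)
for i in range(1,n):
  if st[i][4]>100: print('brass',st[i],ce[i].round(1),at_z(c,*(st[i][:2]+st[i][2:4]/2-0.5),140).round(1))
for d in tip_of('wrist','well_mouth')[:2]: u,v=d['at'][1]*512,d['at'][0]*384; print('well',d['confidence'],u,v,at_z(c,u,v,140).round(1))
for d in tip_of('wrist','lid_bar')[:2]: u,v=d['at'][1]*512,d['at'][0]*384; print('bar',d['confidence'],u,v,at_z(c,u,v,184).round(1))
b=camera('top')
for d in tip_of('top','thermometer_shoulder')[:3]: print('sh',d['confidence'],d['at'])
E
python3 well.py 4
```

```text
[512.3  34.2 276.3] [ 2.399e+00  2.028e+00 -1.000e-03] [-0.1 -0.3 -1.2]
brass [233 131  28  27 575] [246.3 144.3] [512.9  71.6 140. ]
brass [141 286  22  63 676] [149.5 317.5] [378.3 -97.1 140. ]
brass [344 286  21  63 671] [356.3 317.3] [ 595.8 -133.9  140. ]
brass [283 334  21  30 342] [293.2 349.6] [ 524.7 -165.3  140. ]
brass [ 127  359  369   25 5940] [330.3 374.6] [ 541.3 -202.2  140. ]
well 0.81 245.504 141.0816 [512.5  74.3 140. ]
sh 0.8 [0.4141, 0.7156]
sh 0.75 [0.5951, 0.6738]
sh 0.72 [0.4867, 0.7369]
```

View pics/4.png

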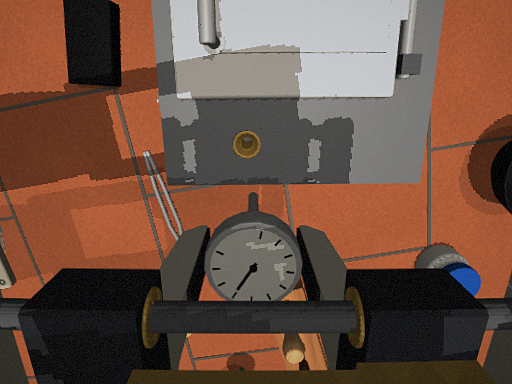

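The tube mouth is at (246,144), world (513,71.6). The dial is held at (253,265), with the stem tip near (252,195). I'll check that the stem is coaxial with the TCP.

```bash
python3 - <<'E'
from h import *
c=camera('wrist'); im=c['pixels']; s=observe(); print(s['ee_pos'].round(1))
x,y,z=s['ee_pos']
T=np.linalg.inv(np.array(c['T']));K=np.array([[c['fx'],0,c['cx']],[0,c['fy'],c['cy']],[0,0,1]])
P=np.array([[x,y,z-105],[x,y,z-85],[x,y,z+8],[512.9,71.6,140.]])
r,_=cv2.Rodrigues(T[:3,:3]); print(cv2.projectPoints(P,r,T[:3,3],K,np.array(c['dist'],float))[0][:,0].round(1))
g=cv2.cvtColor(im,cv2.COLOR_BGR2GRAY)
for v in range(190,214,3): print(v,g[v,238:268])
cv2.imwrite('pics/5.png',cv2.resize(im[120:310,190:316],None,fx=3,fy=3,interpolation=cv2.INTER_CUBIC))
b=camera('top'); print(at_z(b,0,0,0).round(0))
hsv=cv2.cvtColor(b['pixels'],cv2.COLOR_BGR2HSV)
E
```

```text
[512.3  34.8 276.4]
[[252.6 193.6]
 [252.6 201.6]
 [252.4 264.6]
 [246.5 144.3]]
190 [106  97  99 100 101 101 103 105 103 103  99 104 105 106 105 106 105 102
 105 101 105 115 120 107 101  98 107 104 101 103]
193 [101  99 103 107 102  98  99  99 103 103 107  88  61  50  51  55  47  51
  73 101 120 120 122 110 100 101 101 102 101 100]
196 [ 97 102 101 100  99 102 107 105 109 107  83  51  45  53  50  51  53  54
  45  51  93 122 120 121 111  99 102  98 104 108]
199 [ 96 102 100  99  99  98  98 101 103 108  71  41  45  48  58  56  54  54
  47  38 106 118 120 108 100 101 101 101  97 100]
202 [ 97 101 104 102 103 102 100 105 107 107  70  42  55  55  57  51  49  51
  54  43 105 125 126 104  96  96 104  99 105  99]
205 [102  96  97  92  98  99 101 106 108  95  66  48  47  59  59  51  59  55
  50  42  78 101  96 101 100  99 100 101  97  97]
208 [101  99 100 100  98 103  98 101 106  91  65  42  51  55  54  50  54  48
  52  45  79 100 103 104  98  95 100  96  96  97]
211 [102 100 106 106  96  83  94  77  76  62  52  52  49  56  57  56  69  59
  56  58  56  68  78  89 100 103 106 110 107 105]
[1221.  779.    0.]
```

View pics/5.png

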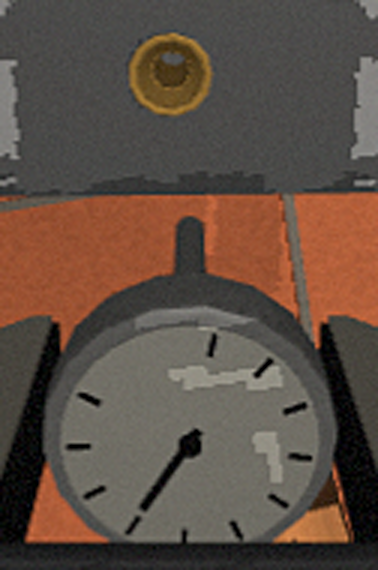

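The stem and dial line up with the TCP to about 1 mm. I'll go over the tube and lower.

Call:
drive_tool(
  angular=[
    [0,0,0],
    [0,0,0],
    [0,0,0],
    [0,0,0],
    [0,0,0],
  ],
  offset=[
    [0.5,20,0],
    [0,17.5,0],
    [0,0,-10],
    [0,0,-10],
    [0,0,0],
  ],
  jaw=[-1,-1,-1,-1,-1],
)

```text
clock: 8.73
ee_pos: [511.4, 72.6, 253.3]
eef_rot: [-2.396, -2.029, 0.006]
ft_force: [-1.1, -0.3, -2.1]
grip_width: 0.532
gripper_force: 15.0
```

Call:
drive_tool(
  angular=[
    [0,0,0],
    [0,0,0],
    [0,0,0],
  ],
  offset=[
    [0,0,0],
    [0,0,0],
    [0,0,0],
  ],
  jaw=[-1,-1,-1],
)

```text
clock: 8.98
ee_pos: [512.8, 72.5, 256.8]
eef_rot: [2.398, 2.028, 0.0]
ft_force: [0.8, -0.2, -1.1]
grip_width: 0.537
gripper_force: 15.0
```

```bash
python3 - <<'E'
from h import *
c=camera('wrist'); im=c['pixels']; s=observe(); print(s['ee_pos'].round(1))
cv2.imwrite('pics/6.png',cv2.resize(im[130:310,170:336],None,fx=3,fy=3,interpolation=cv2.INTER_CUBIC))
hsv=cv2.cvtColor(im,cv2.COLOR_BGR2HSV)
m=((hsv[...,0]>15)&(hsv[...,0]<35)&(hsv[...,1]>90)).astype(np.uint8)
n,l,st,ce=cv2.connectedComponentsWithStats(m)
for i in range(1,n):
  if st[i][4]>30 and st[i][1]<280: print(st[i],ce[i], at_z(c,*(st[i][:2]+st[i][2:4]/2-0.5),140).round(1))
E
```

```text
[512.9  72.6 256.9]
[239 177  29  27 497] [252.47887324 188.861167  ] [513.1  72.  140. ]
```

View pics/6.png

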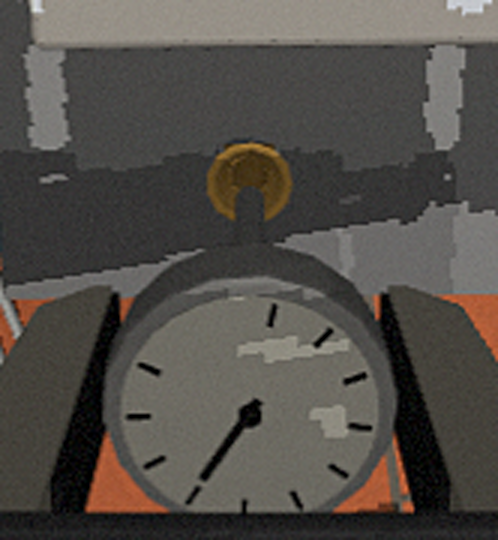

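The stem tip is centred on the brass mouth at (250,190) in the crop. Lowering.

Call:
drive_tool(
  angular=[
    [0,0,0],
    [0,0,0],
    [0,0,0],
    [0,0,0],
    [0,0,0],
  ],
  offset=[
    [0,0,-8],
    [0,0,-8],
    [0,0,-8],
    [0,0,-8],
    [0,0,-8],
  ],
  jaw=[-1,-1,-1,-1,-1],
)

```text
clock: 9.45
ee_pos: [512.3, 73.1, 215.0]
eef_rot: [-2.398, -2.029, 0.001]
ft_force: [-0.2, 0.1, -0.8]
grip_width: 0.536
gripper_force: 15.0
```

Call:
drive_tool(
  angular=[
    [0,0,0],
    [0,0,0],
    [0,0,0],
    [0,0,0],
    [0,0,0],
  ],
  offset=[
    [0,0,-8],
    [0,0,-8],
    [0,0,-6],
    [0,0,-6],
    [0,0,-6],
  ],
  jaw=[-1,-1,-1,-1,-1],
)

```text
clock: 9.87
ee_pos: [512.7, 73.1, 181.9]
eef_rot: [2.398, 2.03, 0.0]
ft_force: [-0.1, 0.6, -1.0]
grip_width: 0.534
gripper_force: 15.0
```

No contact force, so the stem is in the bore. I'll lower the last 20 mm slowly.

Call:
drive_tool(
  angular=[
    [0,0,0],
    [0,0,0],
    [0,0,0],
    [0,0,0],
    [0,0,0],
  ],
  offset=[
    [0,0,-5],
    [0,0,-5],
    [0,0,-4],
    [0,0,-3],
    [0,0,-2],
  ],
  jaw=[-1,-1,-1,-1,-1],
)

```text
clock: 10.28
ee_pos: [512.6, 73.1, 163.1]
eef_rot: [-2.398, -2.03, 0.0]
ft_force: [0.2, 0.5, -0.4]
grip_width: 0.537
gripper_force: 15.0
```

Call:
drive_tool(
  angular=[
    [0,0,0],
    [0,0,0],
    [0,0,0],
  ],
  offset=[
    [0,0,-1],
    [0,0,-1],
    [0,0,0],
  ],
  jaw=[-1,-1,-1],
)

```text
clock: 10.53
ee_pos: [512.7, 73.1, 161.4]
eef_rot: [2.398, 2.03, 0.0]
ft_force: [-0.3, -0.1, -1.3]
grip_width: 0.532
gripper_force: 15.0
```

Call:
drive_tool(
  angular=[
    [0,0,0],
    [0,0,0],
    [0,0,0],
    [0,0,0],
  ],
  offset=[
    [0,0,-1],
    [0,0,-1],
    [0,0,-0.5],
    [0,0,0],
  ],
  jaw=[-1,-1,-1,-1],
)

```text
clock: 10.87
ee_pos: [512.8, 73.1, 159.4]
eef_rot: [2.398, 2.029, 0.001]
ft_force: [-1.6, -0.6, 2.7]
grip_width: 0.534
gripper_force: 15.0
```

The collar has touched the tube's mouth at +2.7 N. I'll let go and rise straight up.

Call:
drive_tool(
  angular=[
    [0,0,0],
    [0,0,0],
    [0,0,0],
    [0,0,0],
    [0,0,0],
  ],
  offset=[
    [0,0,0],
    [0,0,0],
    [0,0,0],
    [0,0,0],
    [0,0,0],
  ],
  jaw=[-1,0.2,0.5,0.8,0.8],
)

```text
clock: 11.28
ee_pos: [512.6, 73.1, 158.8]
eef_rot: [-2.398, -2.03, 0.0]
ft_force: [0.5, 0.1, -0.8]
grip_width: 0.766
gripper_force: 0.0
```

Call:
drive_tool(
  angular=[
    [0,0,0],
    [0,0,0],
    [0,0,0],
    [0,0,0],
    [0,0,0],
  ],
  offset=[
    [0,0,0],
    [0,0,0],
    [0,0,20],
    [0,0,35],
    [0,0,35],
  ],
  jaw=[0.8,0.8,0.8,0.8,0.8],
)

```text
clock: 11.7
ee_pos: [511.4, 73.0, 248.4]
eef_rot: [-2.396, -2.028, 0.005]
ft_force: [1.3, -0.7, 0.8]
grip_width: 0.899
gripper_force: 0.0
```

Call:
drive_tool(
  angular=[
    [0,0,0],
    [0,0,0],
    [0,0,0],
    [0,0,0],
  ],
  offset=[
    [-2,30,20],
    [-2,35,0],
    [0,0,0],
    [0,0,0],
  ],
  jaw=[0.2,0.2,0.2,0.2],
)

```text
clock: 12.03
ee_pos: [508.5, 139.5, 269.2]
eef_rot: [2.395, 2.033, 0.001]
ft_force: [0.0, 0.1, -0.3]
grip_width: 0.661
gripper_force: 0.0
```

```bash
python3 - <<'E'
from h import *
c=camera('wrist'); im=c['pixels']; s=observe(); print(s['ee_pos'].round(1))
b=camera('top'); a=camera('scene')
cv2.imwrite('pics/7.png',np.hstack([cv2.resize(im,(400,300)),cv2.resize(a['pixels'][110:290,250:490],(400,300))]))
T=np.array(c['T']); z=c['range_z']; v,u=np.mgrid[0:384,0:512]
K=np.array([[c['fx'],0,c['cx']],[0,c['fy'],c['cy']],[0,0,1]])
p=cv2.undistortPoints(np.stack([u.ravel(),v.ravel()],1).astype(float)[:,None],K,np.array(c['dist'],float))[:,0]
P=(T[:3,:3]@(np.c_[p,np.ones(len(p))]*z.ravel()[:,None]).T).T+T[:3,3]
ok=(z.ravel()>0)&(P[:,2]>176)&(P[:,2]<196)&(P[:,1]>140)&(P[:,1]<260)&(abs(P[:,0]-508)<25)
Q=P[ok]; print('bar',len(Q),Q.mean(0).round(1),Q[:,2].max().round(1),cv2.minAreaRect(Q[:,:2].astype(np.float32)))
for d in tip_of('wrist','lid_bar')[:2]: u,v=d['at'][1]*512,d['at'][0]*384; print('bar',d['confidence'],u,v,at_z(c,u,v,184).round(1))
hsv=cv2.cvtColor(b['pixels'],cv2.COLOR_BGR2HSV)
for d in silhouettes('top','thermometer')[:4]:
  P2=cv2.minEnclosingCircle(cv2.findNonZero(d['region'].astype(np.uint8))); print(round(d['confidence'],2),at_z(b,*P2[0],168).round(1))
E
```

```text
[508.4 138.4 268.5]
bar 2230 [508.2 202.9 189.1] 192.2 ((507.4618835449219, 200.2843780517578), (96.06370544433594, 12.053858757019043), 80.98031616210938)
bar 0.93 235.1104 126.79679999999999 [505.5 198.7 184. ]
0.84 [ 540.2 -418.   168. ]
0.67 [512.8  72.2 168. ]
0.64 [ 612.6 -394.2  168. ]
0.61 [ 430.6 -318.5  168. ]
```

View pics/7.png

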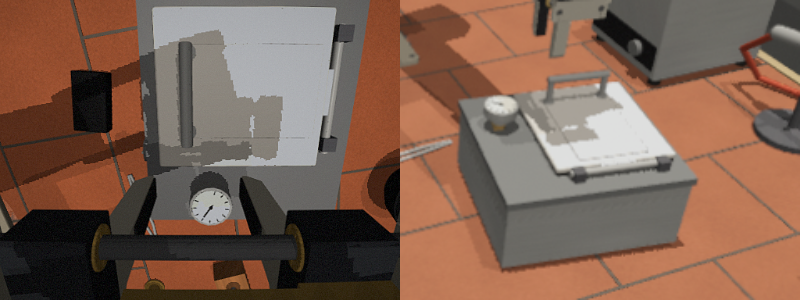

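The thermometer stands upright and home: dial at (210,205) in the wrist view, and at (500,112) in the scene view. The bar's middle is at (507.5,200). Moving over it and down.

Call:
drive_tool(
  angular=[
    [0,0,0],
    [0,0,0],
    [0,0,0],
    [0,0,0],
    [0,0,0],
  ],
  offset=[
    [-1,31,0],
    [0,30.5,0],
    [0,0,0],
    [0,0,-20],
    [0,0,-25],
  ],
  jaw=[0.2,0.2,0.2,0.2,0.2],
)

```text
clock: 12.7
ee_pos: [509.2, 199.6, 225.7]
eef_rot: [2.396, 2.028, 0.006]
ft_force: [0.3, -0.5, -0.6]
grip_width: 0.597
gripper_force: 0.0
```

Call:
drive_tool(
  angular=[
    [0,0,0],
    [0,0,0],
    [0,0,0],
    [0,0,0],
    [0,0,0],
  ],
  offset=[
    [0,0,-20],
    [0,0,-15],
    [0,0,-4],
    [0,0,0],
    [0,0,0],
  ],
  jaw=[0.2,0.2,0.2,0.2,0.2],
)

```text
clock: 13.12
ee_pos: [508.0, 199.1, 185.5]
eef_rot: [2.399, 2.029, 0.0]
ft_force: [-0.1, -0.3, -0.2]
grip_width: 0.6
gripper_force: 0.0
```

Call:
drive_tool(
  angular=[
    [0,0,0],
    [0,0,0],
    [0,0,0],
    [0,0,0],
    [0,0,0],
  ],
  offset=[
    [-0.5,0,-1.5],
    [0,0,0],
    [0,0,0],
    [0,0,0],
    [0,0,0],
  ],
  jaw=[-0.2,-1,-1,-1,-1],
  grip_force=45,
)

```text
clock: 13.53
ee_pos: [507.4, 199.7, 183.9]
eef_rot: [2.398, 2.03, 0.001]
ft_force: [-0.2, 0.4, -0.2]
grip_width: 0.291
gripper_force: 0.0
```

Call:
drive_tool(
  angular=[
    [0,0,0],
    [0,0,0],
    [0,0,0],
    [0,0,0],
  ],
  offset=[
    [0,0,0],
    [0,0,0],
    [0,0,0],
    [0,0,0],
  ],
  jaw=[-1,-1,-1,-1],
)

```text
clock: 13.87
ee_pos: [507.4, 199.6, 183.5]
eef_rot: [2.398, 2.029, 0.001]
ft_force: [2.5, 0.5, -1.5]
grip_width: 0.114
gripper_force: 45.0
```

The bar is held. I'll lift in small steps along the lid's arc and watch the force.

Call:
drive_tool(
  angular=[
    [0,0,0],
    [0,0,0],
    [0,0,0],
    [0,0,0],
    [0,0,0],
  ],
  offset=[
    [0,0,0.7],
    [0,0,0.7],
    [0.4,0,0.7],
    [0.4,0,0.7],
    [0,0,0],
  ],
  jaw=[-1,-1,-1,-1,-1],
)

```text
clock: 14.28
ee_pos: [508.1, 199.5, 186.0]
eef_rot: [2.398, 2.029, -0.0]
ft_force: [5.2, -0.2, -4.4]
grip_width: 0.114
gripper_force: 45.0
```

Call:
drive_tool(
  angular=[
    [0,0,0],
    [0,0,0],
    [0,0,0],
  ],
  offset=[
    [0.3,0,1],
    [0.3,0,1],
    [0,0,0],
  ],
  jaw=[-1,-1,-1],
)

```text
clock: 14.53
ee_pos: [508.8, 199.4, 188.1]
eef_rot: [2.398, 2.029, -0.0]
ft_force: [4.7, -0.4, -4.5]
grip_width: 0.115
gripper_force: 45.0
```

Call:
drive_tool(
  angular=[
    [0,0,0],
    [0,0,0],
    [0,0,0],
    [0,0,0],
  ],
  offset=[
    [0.5,0,1],
    [0.5,0,1],
    [0.5,0,1],
    [0,0,0],
  ],
  jaw=[-1,-1,-1,-1],
)

```text
clock: 14.87
ee_pos: [509.7, 199.3, 191.0]
eef_rot: [-2.398, -2.029, 0.002]
ft_force: [2.4, -2.4, -4.0]
grip_width: 0.116
gripper_force: 45.0
```

```bash
cat > lid.py <<'E'
from h import *
import sys
a=camera('scene'); s=observe(); print(s['ee_pos'].round(1),s['ft_force'].round(1))
T=np.array(a['T']); z=a['range_z']; v,u=np.mgrid[0:384,0:512]
K=np.array([[a['fx'],0,a['cx']],[0,a['fy'],a['cy']],[0,0,1]])
p=cv2.undistortPoints(np.stack([u.ravel(),v.ravel()],1).astype(float)[:,None],K,np.array(a['dist'],float))[:,0]
P=(T[:3,:3]@(np.c_[p,np.ones(len(p))]*z.ravel()[:,None]).T).T+T[:3,3]
t=-0.16; R=np.array([[np.cos(t),np.sin(t)],[-np.sin(t),np.cos(t)]])
L=(P[:,:2]-[572,156])@R.T
g=(z.ravel()>0)&(L[:,1]>-30)&(L[:,1]<105)&(P[:,2]>125)&(P[:,2]<195)
for lo in range(-100,80,20):
  q=g&(L[:,0]>lo)&(L[:,0]<lo+20)
  if q.sum()>20: print(lo+10,q.sum(),np.percentile(P[q,2],[20,50]).round(1))
if len(sys.argv)>1: cv2.imwrite('pics/%s.png'%sys.argv[1],cv2.resize(a['pixels'][100:290,250:490],(760,600)))
E
python3 lid.py
```

```text
[509.7 199.3 190.9] [ 2.3 -2.9 -5.2]
-90 177 [152.  153.5]
-70 372 [152.8 155.8]
-50 323 [151.5 153.1]
-30 266 [150.6 152.1]
-10 297 [149.  150.9]
10 303 [147.7 149.4]
30 331 [146.4 147.6]
50 329 [145.  146.5]
70 375 [143.  144.7]
```

The lid is rising with the bar, at about 0.05 rad and with no slip. Continuing to about 0.155 rad.

Call:
drive_tool(
  angular=[
    [0,0,0],
    [0,0,0],
    [0,0,0],
    [0,0,0],
    [0,0,0],
  ],
  offset=[
    [0.5,-0.1,1.5],
    [0.5,-0.1,1.5],
    [0.5,-0.1,1.5],
    [0.5,-0.1,1.5],
    [0,0,0],
  ],
  jaw=[-1,-1,-1,-1,-1],
)

```text
clock: 15.33
ee_pos: [511.9, 198.9, 197.6]
eef_rot: [2.398, 2.029, -0.001]
ft_force: [-0.6, -4.0, -4.4]
grip_width: 0.113
gripper_force: 45.0
```

Call:
drive_tool(
  angular=[
    [0,0,0],
    [0,0,0],
    [0,0,0],
    [0,0,0],
    [0,0,0],
  ],
  offset=[
    [0.6,-0.1,1.5],
    [0.6,-0.1,1.5],
    [0.6,-0.1,1.5],
    [0.6,-0.1,1.5],
    [0,0,0],
  ],
  jaw=[-1,-1,-1,-1,-1],
)

```text
clock: 15.75
ee_pos: [514.3, 198.6, 203.6]
eef_rot: [-2.398, -2.029, 0.001]
ft_force: [-2.7, -5.6, -3.0]
grip_width: 0.115
gripper_force: 45.0
```

Call:
drive_tool(
  angular=[
    [0,0,0],
    [0,0,0],
    [0,0,0],
    [0,0,0],
    [0,0,0],
  ],
  offset=[
    [0.7,-0.1,1.5],
    [0.7,-0.1,1.5],
    [0.7,-0.1,1.5],
    [0,0,0],
    [0,0,0],
  ],
  jaw=[-1,-1,-1,-1,-1],
)

```text
clock: 16.17
ee_pos: [516.0, 198.3, 207.7]
eef_rot: [-2.397, -2.029, 0.002]
ft_force: [-2.6, -4.1, -3.8]
grip_width: 0.117
gripper_force: 45.0
```

Call:
drive_tool(
  angular=[
    [0,0,0],
    [0,0,0],
    [0,0,0],
    [0,0,0],
  ],
  offset=[
    [0,0,0],
    [0,0,0],
    [0,0,0],
    [0,0,0],
  ],
  jaw=[-1,-1,-1,-1],
)

```text
clock: 16.5
ee_pos: [516.0, 198.3, 207.7]
eef_rot: [-2.397, -2.029, 0.002]
ft_force: [-3.5, -5.3, -3.7]
grip_width: 0.112
gripper_force: 45.0
```

```bash
python3 lid.py 8
```

```text
[516.  198.3 207.7] [-3.2 -4.3 -3.6]
-90 175 [170.5 172. ]
-70 288 [169.1 170.7]
-50 319 [166.1 167.8]
-30 311 [163.2 164.6]
-10 332 [159.7 161.5]
10 344 [156.  158.2]
30 371 [152.5 154.2]
50 372 [149.1 150.8]
70 405 [145. 147.]
```

View pics/8.png

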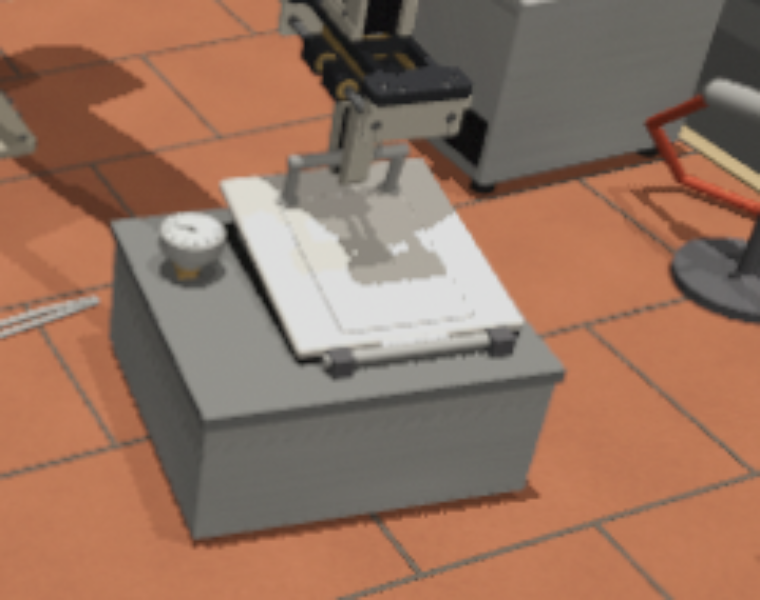

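The lid is open about 0.165 rad, held at rest by the bar, and the thermometer is upright in its tube at (190,240). Handing in.

```bash
python3 -c "
from station import close_job
print(close_job())"
```

```text
the job is handed in; nothing more can be done
None
```

I handed the job in: the thermometer is home and released in its tube, and the lid is held ajar by its bar at about 0.165 rad (roughly 3 cm at the front edge); the judge returned no verdict.

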